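# Stand the mug on the kitchen scale and tare it

## Robot

A 6-joint arm with a two-finger parallel gripper is mounted at the origin on the work surface. World frame = base frame: x ahead of the robot, y to its left, z up, the work surface at z = 0. Lengths are in mm, angles in rad, forces in N, time in s.
With the tool pointing down it reaches from about 400 to 925 mm from the base axis. Payload 12.5 kg.
Tool frame: the origin (TCP) lies midway between the tips of the shut fingers; the grasp point (between the pads) lies 19 mm behind it (env.pinch_z is the z of the grasp point in the tool frame, in mm); z points along the fingers, y is the line along which they close (so a half turn about z gives the same grasp; the last joint's range is limited). The gripper opens to 95 mm and grips with 3 to 60 N. Pads are 20 mm wide; open, the fingers measure 119 mm over their backs; the gripper's body (75 mm by 180 mm) begins 59 mm behind the grasp point.
Start: joints at [1.165, 0.491, 1.559, -0, 1.092, -0.106], TCP at [184.565, 597.148, 185.961] pointing down, gripper open.
Joint ranges: [-3.1, 3.1], [-0.84, 2.19], [0.05, 2.79], [-1.13, 4.28], [0.06, 2.93], [-2.69, 2.69]. Speed limits (rad/s): [2.22, 2.22, 2.79, 3.14, 3.14, 3.14].

## Interface

Orientations are given as [roll, pitch, yaw] about the fixed x, y, z axes, in that order (R = Rz(yaw) Ry(pitch) Rx(roll)).
In Python, from cell import env, eyes gives the robot as it stands.
- The arm moves only by the shell command python3 -m inch 'ROWS'. ROWS is JSON, a list of rows, each a list of 3 entries, a list of its own where there are three numbers: the shift along the tool's x, y, z in units of 60 mm (1.0 is 60 mm), then the turn about the tool's z in units of 5 degrees (1.0 is 5 degrees), then the closure, from -1 (fully open) to 1 (shut). In form: [[[tx, ty, tz], turn, claw], ...]. A call has exactly 10 rows; each row shifts and turns the commanded pose from where the row before left it, along the tool's axes as they then stand; what a row does not reach is not made up. A row lasts 1/8 s, in which the tool goes at most 62.5 mm and 10.7 degrees, less where a joint would pass 70% of its speed; a pose out of reach is approached as far as the arm can. A call is refused whole if a number of a shift passes 1 or a number of a turn 1, either way. A call with a gripper value outside its range is refused whole. The fingers move at their own pace and stop on an object; the grip force is fixed at half the most. Time passes only in rows, so rows that do not move let the fingers close, or fill a call up. It gives the time, the measured TCP pose, the force, the opening and the grip force at its end, in the units of the state.
- env.state(): the state, without advancing time (a new reading comes with each control period).
- eyes.read_camera(name): name is "scene" or "top" or "wrist"; returns a dict with "pixels" (420x560x3 uint8, red, green, blue), "fx", "fy", "cx", "cy" (pixels), "distortion" ([k1, k2, p1, p2, k3] as OpenCV has them; the pictures are not rectified), "extrinsics" (4x4, takes a point from world to camera coordinates). Camera axes: x right, y down, z forward; pixel columns grow to the right and rows downward; lengths in mm; the calibration is good to about 2 mm. A picture is of the moment at which its call begins. There is no depth.
- env.job_done(): hands the job in; it is judged then, once.
Trained networks look in a picture, given as the dict that the camera call returned (one of the last four; its "shot" number tells which), for a name from the list of things; names that differ only in an ending like _2 or _b are one class to them, and where a whole thing is asked for, a point or a joint stands for the part that bears it (a point fixed in the world has none). Each returns a list of dicts, best first, with "score" (0 to 1); they miss things now and then, are a little off and sometimes report something else, mostly with a low value. They report only what shows in the picture. A call takes as long as a camera call.
- eyes.boxes_of(name, picture): "centre" ([row, column] in pixels, amid what is visible of it).
- eyes.cut_out(name, picture): "mask" (420x560 bool, what is visible of it) and "centre" ([row, column] in pixels, amid what is visible of it).
- eyes.spot_point(name, picture): "centre" ([row, column] in pixels: a listed point, or the origin of a listed thing).
The state is a dict: "t": time; "joints": joint angles; "qvel": joint speeds; "tau": joint torques, N m; "eef_pos": TCP position; "tcp_rot": TCP orientation; "ft_force": force on the tool from outside, world axes, zero at the start; "moment": the same for the moment, N m; "opening": opening from 0.0 (shut) to 1.0 (fully open); "grip_force": force on a finger pad.
Only numpy, scipy, OpenCV 4.12 (cv2) and the standard library are available. Lean on these libraries where they do the work, as an engineer would, in place of code of your own. Each camera call takes 0.05 s, during which the arm holds its last target. There are 200 camera calls.

## Task

Set the mustard-yellow mug down gently, upright, in the middle of the scale's round pan and let go of it. Then, with the fingertips, press the green tare key on the sloping panel square on with about 10 newtons (never more than 18) and hold it down for a good second before letting go, leaving the mug where it stands. Do not press the dark power key, and leave the other things on the ledge where they are.

Things in the scene. Friction and masses are not known exactly. Their poses are not given: they have to be found in the camera images.
- mug: squat mustard-yellow ceramic mug, loose, 0.2 to 0.4 kg: straight cylinder 64 mm in diameter, 68 mm high, wall 5 mm, open on top. Origin: centre of its underside; z up. Handle on its +y side, reaching 69 mm from the axis, 10 mm thick; +x and -x sides are free to grip. Starts on the work surface, in one of 3 places in a row with case and bottle, handle within 0.7 rad of world +y
- scale: white kitchen scale, fixed, about 210 mm deep (x) by 190 mm wide (y), body 40 mm high. Origin: near the middle of its underside; z up. Its -x side, towards the robot, is a panel sloping down to the robot at 30 degrees from level that carries the two keys side by side; the round steel pan stands on the rest. Yaw varies by up to 0.35 rad
- pan (a point): centre of the upper face of the scale's round steel pan, 144 mm in diameter; this face is 50 mm above the work surface; axes as the scale's. The pan does not move under load
- tare_key: green flat membrane key, left (+y) on the sloping panel, 64 mm wide (y), 40 mm along the slope (x), 3 mm proud. Origin: centre of its upper face. z points out of the face, square to it (30 degrees from vertical, leaning to the scale's -x); x points up the slope. It gives almost nothing: yields from 2 N, is 0.7 mm in at 6 N, 1.4 mm at 10 N, stops hard at 1.8 mm; springs back
- power_key: dark grey flat membrane key like the tare key, of the same size and frame, right of it (-y), 86 mm from centre to centre. Not to be pressed
- bottle: clear baby bottle with turquoise collar and teat, loose, 56 mm in diameter, 142 mm high, in the row with the mug. Origin: centre of its underside
- case: turquoise pacifier case, loose, 62 mm (x) by 92 mm (y), 55 mm high, in the row with the mug. Origin: centre of its underside
- jar: amber glass jar with white lid, loose, 72 mm in diameter, 100 mm high, behind the row. Origin: centre of its underside
- tin: round tin, loose, 90 mm in diameter, 130 mm high, behind the row. Origin: centre of its underside
- bowl: blue ceramic bowl, loose, 120 mm in diameter at the rim, 45 mm high, behind the row. Origin: centre of its underside

How it is judged (in metres and radians):
On the way, in this order (a step that is already met when the one before it is completed fails the run):
1. the mug stands upright, released and still in the middle of the pan (horizontal distance between mug and pan below 0.03 m and z of mug in the frame of pan between -0.006 and 0.006 m and angle between mug's own z axis and vertical below 0.1 rad and linear speed of mug below 0.03 m/s and contact force between the fingers and mug below 0.2 N), for 0.3 s.
2. with the mug standing free on the pan, the fingers press the tare key with more than 6 N for 0.8 s (all of step 1 and contact force between the fingers and tare_key above 6 N), for 0.8 s.
At the end, for the whole second after the job is handed in: The mug stands upright (within 0.1 rad), at rest and released on the pan, its axis within 30 mm of the pan's centre and its foot within 6 mm of the pan's face, and nothing touches the tare key any more (all of step 1 and contact force between anything else and tare_key below 0.3 N).
It fails at once if the tare key is pressed with more than 18 N (contact force between anything else and tare_key above 18 N).
It fails at once if the power key is pressed with more than 1.5 N (contact force between anything else and power_key above 1.5 N).
It fails at once if the mug is dropped or pushed hard on the scale (more than 40 N) (contact force between mug and scale above 40 N).
It fails at once if another thing on the ledge is moved by more than 30 mm or tipped by more than 0.4 rad (distance of any of bottle, case, jar, tin, bowl from where it was at the start of the episode above 0.03 m or angle between any of bottle, case, jar, tin, bowl's own z axis and vertical above 0.4 rad).
It also fails if it takes over 58 s, if anything falls off the work surface, if the arm or the gripper's body presses on something with over 40 N, if the wrist force passes 120 N, or if a joint passes its speed limit or range.

## Working session

There is one attempt and no reset: what is moved stays moved. The work goes in short steps, Python scripts to look and compute and a shell command to move; the robot and the scene stay as the last step left them, time stands still between calls to the robot, and variables do not carry over. Pictures are saved under pics/ and viewed, at most 10 in all, crops included, and the job is handed in when it is done.

```bash
ls; mkdir -p pics; cat > h.py <<'E'
from cell import env, eyes
import numpy as np, cv2
from scipy.spatial.transform import Rotation as Ro
def ray(pic,rc):
    K=np.array([[pic["fx"],0,pic["cx"]],[0,pic["fy"],pic["cy"]],[0,0,1.]])
    u=cv2.undistortPoints(np.array([[[rc[1],rc[0]]]],float),K,np.array(pic["distortion"],float))[0,0]
    E=np.array(pic["extrinsics"]);R=E[:3,:3];o=-R.T@E[:3,3];d=R.T@np.array([u[0],u[1],1.])
    return o,d/np.linalg.norm(d)
def at_z(pic,rc,z):
    o,d=ray(pic,rc);return o+d*(z-o[2])/d[2]
def proj(pic,p):
    K=np.array([[pic["fx"],0,pic["cx"]],[0,pic["fy"],pic["cy"]],[0,0,1.]])
    E=np.array(pic["extrinsics"]);q,_=cv2.projectPoints(np.array(p,float).reshape(-1,1,3),cv2.Rodrigues(E[:3,:3])[0],E[:3,3],K,np.array(pic["distortion"],float))
    return q[:,0,::-1]
def tri(rays):
    A=np.zeros((3,3));b=np.zeros(3)
    for o,d in rays:
        P=np.eye(3)-np.outer(d,d);A+=P;b+=P@o
    p=np.linalg.solve(A,b);return p,[round(float(np.linalg.norm((np.eye(3)-np.outer(d,d))@(p-o))),1) for o,d in rays]
def save(pic,n): cv2.imwrite(f"pics/{n}.png",pic["pixels"][...,::-1])
E
python3 - <<'E'
from h import *
np.set_printoptions(precision=1,suppress=True)
Z=dict(mug=0,pan=50,tare_key=None,power_key=None,bottle=0,case=0,jar=0,tin=0,bowl=0,scale=0)
P={c:eyes.read_camera(c) for c in("scene","top","wrist")}
for c in P: save(P[c],c+"0")
for n in Z:
    rs=[]
    for c in P:
        r=eyes.spot_point(n,P[c])
        if r:
            r=r[0]; 
            print(n,c,np.array(r["centre"]),round(r["score"],2), at_z(P[c],r["centre"],Z[n]) if Z[n] is not None else "")
            if r["score"]>.3: rs.append(ray(P[c],r["centre"]))
    if len(rs)>1: print("   tri",*tri(rs))
s=env.state();print(s, env.pinch_z)
cv2.imwrite("pics/a.png",cv2.resize(np.hstack([P["scene"]["pixels"],P["top"]["pixels"]])[...,::-1],(800,300),interpolation=cv2.INTER_AREA))
E
```

```text
pics
mug top [250.  202.7] 0.63 [485.8 250.6   0. ]
pan scene [252.3 165.1] 0.67 [ 607.4 -227.2   50. ]
pan top [213.  386.3] 0.66 [ 591.4 -242.5   50. ]
   tri [ 595.4 -235.8   37. ] [9.3, 9.3]
tare_key scene [217.2 151.3] 0.64 
tare_key top [253.8 379.2] 0.53 
   tri [ 483.9 -224.    31.5] [2.1, 2.1]
power_key scene [237.4 122. ] 0.66 
power_key top [244.4 404.3] 0.86 
   tri [ 509.1 -298.3   32.6] [4.8, 4.8]
bottle scene [186.2 270.6] 0.66 [518.1  90.3   0. ]
bottle top [240.4 261. ] 0.83 [515.3  92.1   0. ]
   tri [515.5  92.   -3.7] [0.3, 0.3]
case scene [154.4 371.1] 0.62 [554.  392.7   0. ]
case top [228.8 152.7] 0.98 [540.9 390.4   0. ]
   tri [544.3 397.  -12.2] [4.2, 4.2]
jar scene [264.  279.1] 0.65 [733.5  -3.5   0. ]
jar top [158.7 296.9] 0.73 [746.8  -2.4   0. ]
   tri [742.   -4.8  15.3] [3.0, 3.0]
tin scene [265.5 278.4] 0.69 [736.1  -6.8  -0. ]
tin top [168.2 201.3] 0.87 [713.8 264.5   0. ]
   tri [706.  146.6 -78.6] [130.1, 130.1]
bowl scene [242.1 331.9] 0.89 [743.2 136.9  -0. ]
bowl top [157.2 253.4] 0.97 [748.4 119.8   0. ]
   tri [747.9 124.5  15. ] [6.4, 6.4]
scale scene [252.4 158.5] 0.64 [ 566.7 -240.1    0. ]
scale top [227.2 383. ] 0.72 [ 558.7 -242.7    0. ]
   tri [ 560.1 -242.2   -8.7] [2.2, 2.2]
{'t': 1.65, 'joints': array([ 1.2,  0.5,  1.6,  0. ,  1.1, -0.1]), 'qvel': array([ 0., -0.,  0.,  0.,  0., -0.]), 'tau': array([ -0. , -61.2, -25.8,   0.1,   0. ,   0. ]), 'eef_pos': array([184.6, 597.1, 186. ]), 'tcp_rot': array([ 3.1, -0. ,  2.8]), 'ft_force': array([ 0.5, -0.5,  0.2]), 'moment': array([0., 0., 0.]), 'grip_force': 0.0, 'opening': 0.9997028043094592} -18.8
```

View pics/a.png

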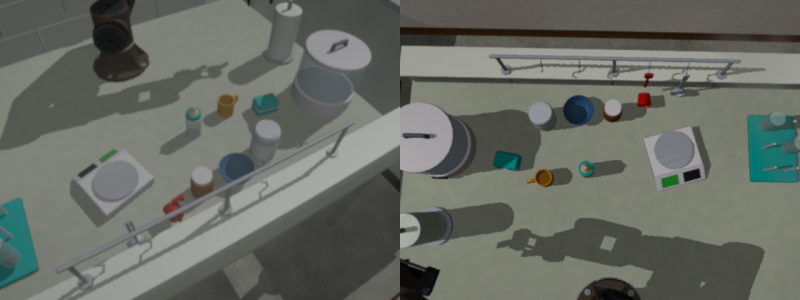

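View pics/top0.png

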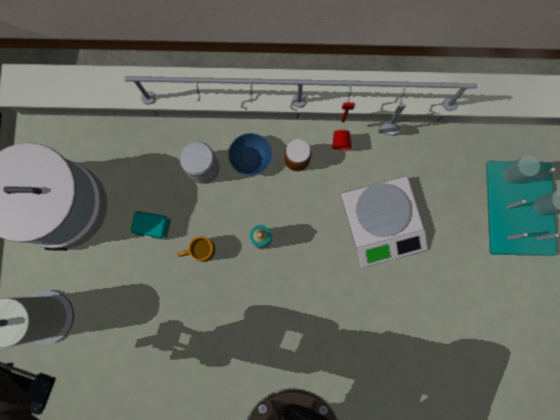

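The top view shows the mug at about (row 250, col 202), with its handle to the left (+y). The bottle is at (237, 261), the pan at (210, 384), the green key at (253, 378) and the dark key at (245, 409). The networks agree, except that in the scene view they mistook the jar for the tin. Next I measure from the masks.

```bash
python3 - <<'E'
from h import *
np.set_printoptions(precision=1,suppress=True)
P={c:eyes.read_camera(c) for c in("scene","top")}
def cen(n,c):
    r=eyes.cut_out(n,P[c])
    if not r: print(n,c,"none");return
    m=r[0]["mask"].astype(np.uint8)
    (x,y),ax,an=cv2.fitEllipse(max(cv2.findContours(m,0,1)[0],key=len)) if m.sum()>30 else ((0,0),0,0)
    ii=np.argwhere(m)
    print(n,c,"score",round(r[0]["score"],2),"mean",ii.mean(0),"ell",np.array([y,x]),np.array(ax),"n",m.sum())
    return m,ii.mean(0),np.array([y,x])
pts={}
for n in("tare_key","power_key","pan","mug"):
    d={c:cen(n,c) for c in P}
    if all(v is not None for v in d.values()): print("   tri mean",*tri([ray(P[c],d[c][1]) for c in P]))
    pts[n]=d
# colour blobs
for c in P:
    im=P[c]["pixels"].astype(int);h=cv2.cvtColor(P[c]["pixels"],cv2.COLOR_RGB2HSV)
    g=(h[...,0]>50)&(h[...,0]<70)&(h[...,1]>130)&(im[...,1]>60)
    n,l,st,ce=cv2.connectedComponentsWithStats(g.astype(np.uint8))
    for i in range(1,n):
        if st[i,4]>40: print(c,"green",ce[i][::-1],st[i,4], at_z(P[c],ce[i][::-1],31))
for c,n in(("top","scale"),):
    m=eyes.cut_out("mug",P[c])
    if m:
        m=m[0]["mask"].astype(np.uint8)
        body=cv2.morphologyEx(m,cv2.MORPH_OPEN,cv2.getStructuringElement(2,(15,15)))
        (x,y),ax,an=cv2.fitEllipse(max(cv2.findContours(body,0,1)[0],key=len));hd=np.argwhere(m&~body)
        far=hd[np.argmax(((hd-[y,x])**2).sum(1))]
        print("mug body",y,x,ax,"handle",far,at_z(P[c],(y,x),40),at_z(P[c],far,40))
im=P["top"]["pixels"][170:280,160:440];cv2.imwrite("pics/b.png",cv2.resize(im[...,::-1],(800,314),interpolation=2))
E
```

```text
tare_key scene score 0.6 mean [218.2 150.3] ell [218.7 149.7] [ 7.6 29.5] n 185
tare_key top score 0.6 mean [253.2 377.9] ell [253.2 378. ] [14.9 28. ] n 337
   tri mean [ 484.9 -224.2   29.1] [1.1, 1.1]
power_key scene score 0.74 mean [238.2 122.6] ell [238.  122.9] [ 8.5 32.5] n 225
power_key top score 0.65 mean [244.6 408.7] ell [244.6 408.8] [13.7 24.5] n 279
   tri mean [ 509.8 -303.8   32.7] [1.3, 1.3]
pan scene score 0.69 mean [253.2 159.1] ell [253.6 158.7] [ 84.6 101. ] n 6248
pan top score 0.58 mean [220.9 384. ] ell [220.9 383.9] [81.2 90.6] n 5469
   tri mean [ 575.4 -241.7    9.6] [2.1, 2.1]
mug scene score 0.73 mean [147.  316.4] ell [146.8 316.6] [26.4 37.2] n 777
mug top score 0.64 mean [249.  200.2] ell [249.2 199.3] [23.7 35.2] n 596
   tri mean [485.6 251.2  38.7] [0.5, 0.5]
top green [253.3 377.5] 278 [ 484.7 -221.7   31. ]
mug body 248.62109375 201.8818359375 (23.802915573120117, 26.848621368408203) handle [254 177] [486.9 247.   40. ] [471.3 312.4  40. ]
```

View pics/b.png

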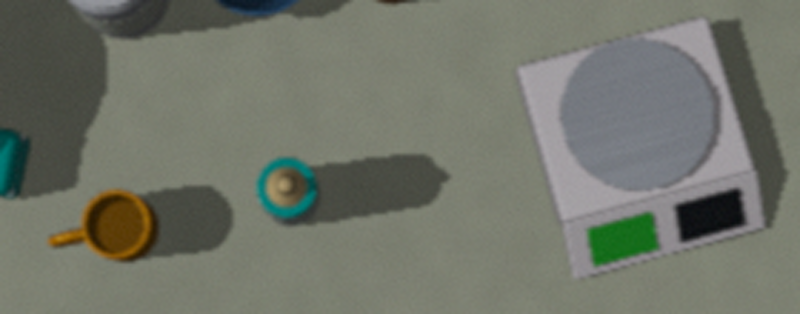

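The crop places the pan circle at about (row 210.3, col 384.0), the mug rim at (248.7, 201.9) with the handle end at (254, 178), the green key at (254, 378) and the dark key at (245.5, 409). The scale mask gave the network's "pan", so I use the circle for the pan.

```bash
python3 - <<'E'
from h import *
np.set_printoptions(precision=2,suppress=True)
p=eyes.read_camera("top")
pan=at_z(p,(210.0,383.9),50);tk=at_z(p,(253.3,377.7),31);pk=at_z(p,(244.6,408.7),31)
mug=at_z(p,(248.7,201.8),68);hd=at_z(p,(253.8,178.0),38)
yaw=np.arctan2(*(pk-tk)[:2]*[1,-1]);print("pan",pan,"tare",tk,"pow",pk,np.linalg.norm(pk-tk),"yaw",yaw)
ex=np.array([np.cos(yaw),np.sin(yaw),0]);ey=np.array([-ex[1],ex[0],0])
print("tare in scale rel pan",(tk-pan)@ex,(tk-pan)@ey,"pow",(pk-pan)@ex,(pk-pan)@ey)
print("mug",mug,"handle len/ang",np.linalg.norm((hd-mug)[:2]),np.arctan2(*((hd-mug)[:2]*[-1,1])))
# check radius of pan: project circle
a=np.linspace(0,6.28,5)[:4];print(proj(p,[pan+72*np.array([np.cos(t),np.sin(t),0]) for t in a]))
E
```

```text
pan [ 599.4  -236.12   50.  ] tare [ 484.75 -222.16   31.  ] pow [ 509.74 -305.63   31.  ] 87.12612029099202 yaw 0.29085957975696497
tare in scale rel pan -105.82752172630929 46.25083667335181 pow -105.8275217263093 -40.87528361764021
mug [484.9  243.12  68.  ] handle len/ang 68.31301674661601 0.19064172931211548
[[183.54 383.68]
 [209.42 357.  ]
 [236.87 384.07]
 [210.63 410.78]]
```

```bash
python3 -m inch '[[[0,0,-0.3],1,-1],[[0,0,-0.3],1,-1],[[0,0,0],1,-1],[[0,0,0],1,-1],[[0,0,0],1,-1],[[0,0,0],1,-1],[[0,0,0],1,-1],[[0,0,0],1,-1],[[0,0,0],1,-1],[[0,0,0],1,-1]]'
cat > go.py <<'E'
import sys
from h import *
np.set_printoptions(precision=3,suppress=True)
def go(x,y,z,psi=None):
    s=env.state();R=Ro.from_euler("xyz",s["tcp_rot"]).as_matrix()
    psi0=s["tcp_rot"][2]
    print("t",s["t"],"pos",s["eef_pos"],"rot",s["tcp_rot"],"F",s["ft_force"],"q",s["joints"])
    p=np.array([x,y,z])-s["eef_pos"]
    if psi is not None:
        print("turn units",np.degrees(psi0-psi)/5); R2=Ro.from_euler("xyz",[np.pi,0,psi]).as_matrix(); print("shift after turn (60mm)",R2.T@p/60)
    print("shift now (60mm)",R.T@p/60)
if __name__=="__main__": go(*map(float,sys.argv[1:]))
E
python3 go.py 485 243.5 200 1.77
```

```text
t: 3.5
eef_pos: [184.6, 597.1, 222.0]
tcp_rot: [3.141, -0.0, 1.966]
ft_force: [-0.3, 0.1, -0.3]
opening: 1.0
grip_force: 0.0
t 3.5 pos [184.572 597.147 221.975] rot [ 3.141 -0.     1.966] F [-0.255  0.085 -0.256] q [ 1.165  0.459  1.513 -0.     1.169  0.77 ]
turn units 2.2486921298727505
shift after turn (60mm) [-6.768  3.742  0.366]
shift now (60mm) [-7.368  2.35   0.366]
```

```bash
python3 -m inch '[[[0,0,0],0.75,-1],[[0,0,0],0.75,-1],[[0,0,0],0.75,-1],[[-0.8,0.44,0],0,-1],[[-0.8,0.44,0],0,-1],[[-0.8,0.44,0],0,-1],[[-0.8,0.44,0],0,-1],[[-0.8,0.44,0],0,-1],[[-0.8,0.44,0],0,-1],[[-0.8,0.44,0],0,-1]]'
python3 go.py 485 243.5 190 1.77
```

```text
t: 4.75
eef_pos: [434.0, 303.6, 222.1]
tcp_rot: [3.141, -0.0, 1.773]
ft_force: [0.3, 1.0, 0.3]
opening: 0.998
grip_force: 0.0
t 4.75 pos [434.027 303.597 222.149] rot [ 3.141 -0.     1.773] F [0.276 0.953 0.297] q [0.486 0.317 1.744 0.    1.08  0.284]
turn units 0.03245079286567935
shift after turn (60mm) [-1.15   0.635  0.536]
shift now (60mm) [-1.152  0.631  0.536]
```

```bash
python3 -m inch '[[[-0.38,0.21,0],0,-1],[[-0.38,0.21,0],0,-1],[[-0.38,0.21,0],0,-1],[[0,0,0.4],0,-1],[[0,0,0.4],0,-1],[[0,0,0.3],0,-1],[[0,0,0],0,-1],[[0,0,0],0,-1],[[0,0,0],0,-1],[[0,0,0],0,-1]]'
python3 - <<'E'
from h import *
np.set_printoptions(precision=1,suppress=True)
P={c:eyes.read_camera(c) for c in("wrist","top")}
print(env.state()["eef_pos"])
for c in P:
    r=eyes.spot_point("mug",P[c]);print(c,[(x["centre"],round(x["score"],2),at_z(P[c],x["centre"],0)) for x in r[:1]])
    h=cv2.cvtColor(P[c]["pixels"],cv2.COLOR_RGB2HSV)
save(P["wrist"],"w1")
E
```

```text
t: 6.0
eef_pos: [483.9, 245.7, 156.5]
tcp_rot: [3.141, -0.0, 1.773]
ft_force: [0.1, -0.0, 0.4]
opening: 1.001
grip_force: 0.0
[483.9 245.7 156.3]
wrist [([188.1, 288.3], 0.78, array([487.7, 249.9,   0. ]))]
top [([248.5, 203.0], 0.54, array([489.9, 249.9,   0. ]))]
```

View pics/w1.png

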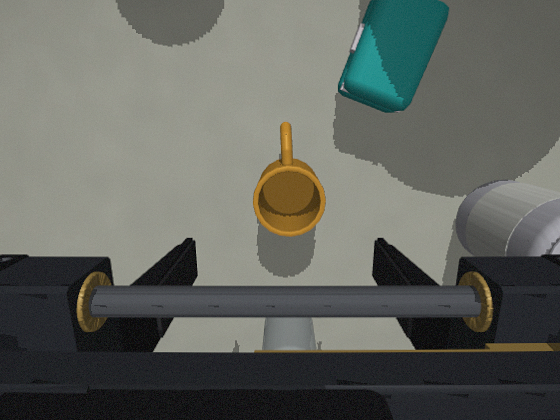

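The wrist view shows the mug's rim centred at about (row 199, col 289). Its handle points straight up the image at col 287, so the yaw is right. The case is clear at upper right.

```bash
python3 - <<'E'
from h import *
np.set_printoptions(precision=1,suppress=True)
p=eyes.read_camera("wrist")
for r in (198,200): print(at_z(p,(r,289),68))
c=at_z(p,(199,289),68);print(proj(p,[c+32*np.array([np.cos(t),np.sin(t),0]) for t in np.arange(4)*1.5708+.2]))
R=Ro.from_euler("xyz",env.state()["tcp_rot"]).as_matrix()
print((R.T@(c-env.state()["eef_pos"]))/60)
E
```

```text
[486.3 254.2  68. ]
[486.7 252.5  68. ]
[[199.1 325.8]
 [162.1 289.2]
 [198.9 252.2]
 [234.  288.8]]
[0.1 0.1 1.5]
```

```bash
python3 go.py 486 249 27; python3 -m inch '[[[-0.05,0.02,0.3],0,-1],[[0,0.01,0.3],0,-1],[[0,0,0.3],0,-1],[[0,0,0.3],0,-1],[[0,0,0.3],0,-1],[[0,0,0.3],0,-1],[[0,0,0.2],0,-1],[[0,0,0.15],0,-1],[[0,0,0],0,-1],[[0,0,0],0,-1]]'; python3 go.py 486 249 27
```

```text
t 6.25 pos [483.783 245.636 156.021] rot [ 3.141 -0.     1.773] F [ 0.048  0.275 -0.501] q [0.348 0.409 1.797 0.    0.935 0.146]
shift now (60mm) [0.047 0.047 2.15 ]
t: 7.5
eef_pos: [486.4, 243.2, 27.4]
tcp_rot: [3.141, -0.0, 1.773]
ft_force: [0.4, 0.5, -0.3]
opening: 0.997
grip_force: 0.0
t 7.5 pos [486.37  243.159  27.36 ] rot [ 3.141 -0.     1.773] F [ 0.399  0.485 -0.313] q [0.342 0.594 1.907 0.    0.64  0.14 ]
shift now (60mm) [0.097 0.013 0.006]
```

```bash
python3 -m inch '[[[0.09,0.01,0],0,-1],[[0,0,0],0,1],[[0,0,0],0,1],[[0,0,0],0,1],[[0,0,0],0,1],[[0,0,0],0,1],[[0,0,0],0,1],[[0,0,0],0,1],[[0,0,0],0,1],[[0,0,0],0,1]]'; python3 go.py 486 249 217
```

```text
t: 8.75
eef_pos: [485.9, 248.5, 27.0]
tcp_rot: [3.141, -0.0, 1.773]
ft_force: [1.9, -0.5, 2.8]
opening: 0.657
grip_force: 30.0
t 8.75 pos [485.873 248.525  27.031] rot [ 3.141 -0.     1.773] F [ 1.886 -0.475  2.767] q [0.352 0.596 1.902 0.    0.643 0.15 ]
shift now (60mm) [ 0.008  0.006 -3.166]
```

```bash
python3 -m inch '[[[0,0,-0.1],0,1],[[0,0,-0.2],0,1],[[0,0,-0.4],0,1],[[0,0,-0.4],0,1],[[0,0,-0.4],0,1],[[0,0,-0.4],0,1],[[0,0,-0.4],0,1],[[0,0,-0.4],0,1],[[0,0,-0.3],0,1],[[0,0,-0.17],0,1]]'; python3 go.py 599.4 -236 217
python3 - <<'E'
from h import *
np.set_printoptions(precision=1,suppress=True)
p=eyes.read_camera("wrist");save(p,"w2");t=eyes.read_camera("top")
s=env.state();z=s["eef_pos"][2]-27;print(s["eef_pos"])
for q in(p,t):
    r=eyes.spot_point("mug",q); print([(x["centre"],round(x["score"],2),at_z(q,x["centre"],z)) for x in r[:1]])
h=cv2.cvtColor(t["pixels"],cv2.COLOR_RGB2HSV)
E
```

```text
t: 10.0
eef_pos: [485.4, 248.5, 218.5]
tcp_rot: [3.141, -0.0, 1.773]
ft_force: [0.0, 1.0, -2.3]
opening: 0.656
grip_force: 30.0
t 10.0 pos [485.44  248.47  218.538] rot [ 3.141 -0.     1.773] F [ 0.012  0.979 -2.314] q [0.352 0.344 1.713 0.    1.084 0.15 ]
shift now (60mm) [-8.291  0.24   0.024]
[485.7 248.5 218.2]
[([226.1, 285.7], 0.65, array([486.2, 250.1, 191.2]))]
[([207.9, 384.4], 0.48, array([ 584.3, -210.7,  191.2]))]
```

View pics/w2.png

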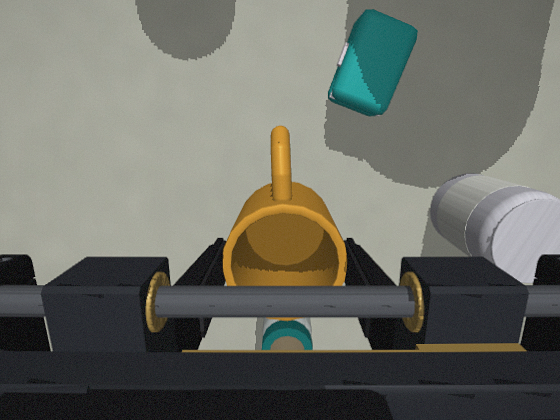

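The wrist view shows the mug held upright between the pads, with its handle at col 281 and its rim around (250, 285). I now carry it over the bottle to a point above the pan.

```bash
python3 -m inch '[[[-0.3,0,0],0,1],[[-0.6,0.03,0],0,1],[[-0.8,0.03,0],0,1],[[-0.8,0.03,0],0,1],[[-0.8,0.03,0],0,1],[[-0.8,0.03,0],0,1],[[-0.8,0.03,0],0,1],[[-0.8,0.03,0],0,1],[[-0.8,0.03,0],0,1],[[-0.6,0,0],0,1]]' >/dev/null; python3 -m inch '[[[-0.5,0,0],0,1],[[-0.4,0,0],0,1],[[-0.25,0,0],0,1],[[0,0,0.2],0,1],[[0,0,0.3],0,1],[[0,0,0.3],0,1],[[0,0,0.2],0,1],[[0,0,0],0,1],[[0,0,0],0,1],[[0,0,0],0,1]]'; python3 go.py 599.4 -236 79
python3 - <<'E'
from h import *
np.set_printoptions(precision=1,suppress=True)
P={c:eyes.read_camera(c) for c in("wrist","scene","top")}
s=env.state();print(s["eef_pos"])
for c in P:
    for n in("mug","pan","tare_key","power_key"):
        r=eyes.spot_point(n,P[c]);print(c,n,[(x["centre"],round(x["score"],2)) for x in r[:1]])
        if r:
            z=dict(mug=s["eef_pos"][2]-27,pan=50).get(n,31);print("    ",at_z(P[c],r[0]["centre"],z))
a=cv2.resize(P["wrist"]["pixels"],(400,300),interpolation=3);b=cv2.resize(P["scene"]["pixels"][150:350,40:307],(400,300));cv2.imwrite("pics/c.png",np.hstack([a,b])[...,::-1])
E
```

```text
t: 12.7
eef_pos: [599.3, -233.6, 157.8]
tcp_rot: [3.141, 0.001, 1.773]
ft_force: [-0.3, -0.5, -2.0]
opening: 0.651
grip_force: 30.0
t 12.7 pos [ 599.298 -233.627  157.789] rot [3.141 0.001 1.773] F [-0.341 -0.537 -1.972] q [-0.474  0.544  1.544  0.     1.053 -0.677]
shift now (60mm) [-0.038 -0.007  1.313]
[ 599.1 -233.7  157.5]
wrist mug [([224.5, 280.4], 0.55)]
     [ 596.3 -231.7  130.5]
wrist pan []
wrist tare_key [([158.1, 169.0], 0.79)]
     [ 483.7 -218.2   31. ]
wrist power_key [([244.4, 180.0], 0.74)]
     [ 505.  -303.4   31. ]
scene mug [([235.8, 120.6], 0.73)]
     [ 577.1 -298.2  130.5]
scene pan [([252.1, 164.5], 0.83)]
     [ 606.2 -228.2   50. ]
scene tare_key []
scene power_key [([239.6, 123.3], 0.74)]
     [ 513.8 -302.3   31. ]
top mug []
top pan [([207.7, 380.2], 0.87)]
     [ 605.4 -226.3   50. ]
top tare_key []
top power_key [([226.7, 382.6], 0.69)]
     [ 556.6 -235.8   31. ]
```

View pics/c.png

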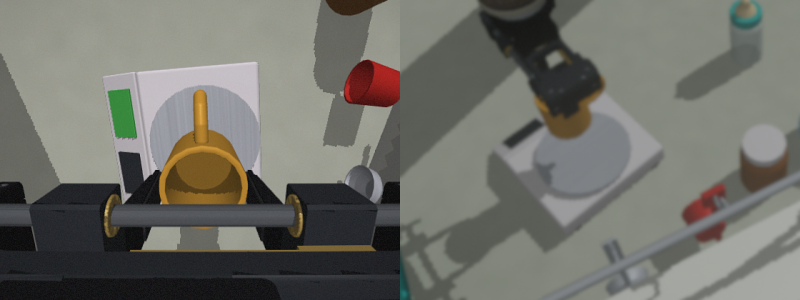

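The left half (wrist) shows the mug above the pan, the green key at (113, 121) in that half and the dark key just right of it. I lower the mug.

```bash
python3 -m inch '[[[-0.03,0,0.2],0,1],[[0,0,0.25],0,1],[[0,0,0.25],0,1],[[0,0,0.2],0,1],[[0,0,0.15],0,1],[[0,0,0.1],0,1],[[0,0,0.08],0,1],[[0,0,0.03],0,1],[[0,0,0],0,1],[[0,0,0],0,1]]'; python3 go.py 599.4 -236 77
```

```text
t: 14.7
eef_pos: [599.5, -235.4, 81.8]
tcp_rot: [3.141, 0.0, 1.773]
ft_force: [0.1, -0.5, -1.3]
opening: 0.656
grip_force: 30.0
t 14.7 pos [ 599.519 -235.417   81.796] rot [3.141 0.    1.773] F [ 0.119 -0.534 -1.287] q [-0.477  0.629  1.612  0.     0.901 -0.679]
shift now (60mm) [-0.009 -0.004  0.08 ]
```

```bash
python3 -m inch '[[[0,0,0.01],0,1],[[0,0,0.01],0,1],[[0,0,0.01],0,1],[[0,0,0.01],0,1],[[0,0,0.01],0,1],[[0,0,0.01],0,1],[[0,0,0.005],0,1],[[0,0,0.005],0,1],[[0,0,0],0,1],[[0,0,0],0,1]]'
```

```text
t: 15.95
eef_pos: [599.4, -235.3, 77.3]
tcp_rot: [3.142, -0.0, 1.773]
ft_force: [-0.8, 0.3, -2.5]
opening: 0.657
grip_force: 30.0
```

```bash
python3 -m inch '[[[0,0,0.004],0,1],[[0,0,0.004],0,1],[[0,0,0.004],0,1],[[0,0,0.004],0,1],[[0,0,0],0,1],[[0,0,0],0,1],[[0,0,0],0,1],[[0,0,0],0,1],[[0,0,0],0,1],[[0,0,0],0,1]]'
```

```text
t: 17.2
eef_pos: [599.5, -235.4, 77.0]
tcp_rot: [3.141, 0.0, 1.773]
ft_force: [-0.9, 0.2, 5.9]
opening: 0.659
grip_force: 30.0
```

Contact, with about 8 N on the pan. I open the fingers, then rise.

```bash
python3 -m inch '[[[0,0,0],0,-0.4],[[0,0,0],0,-0.5],[[0,0,0],0,-0.7],[[0,0,0],0,-1],[[0,0,0],0,-1],[[0,0,-0.05],0,-1],[[0,0,-0.1],0,-1],[[0,0,-0.2],0,-1],[[0,0,-0.3],0,-1],[[0,0,-0.3],0,-1]]' ; python3 -m inch '[[[0,0,-0.5],0,-1],[[0,0,-0.5],0,-1],[[0,0,-0.3],0,-1],[[0,0,0],1,1],[[0,0,0],1,1],[[0,0,0],1,1],[[0,0,0],1,1],[[0,0,0],1,1],[[0,0,0],1,1],[[0,0,0],1,1]]'; python3 go.py 480 -225 120 0.27
```

```text
t: 18.45
eef_pos: [599.6, -235.4, 135.1]
tcp_rot: [3.141, 0.001, 1.773]
ft_force: [-0.3, 0.5, -0.2]
opening: 1.003
grip_force: 0.0
t: 19.7
eef_pos: [599.4, -235.3, 212.7]
tcp_rot: [3.141, -0.0, 1.159]
ft_force: [0.7, -0.3, 0.1]
opening: 0.318
grip_force: 0.0
t 19.7 pos [ 599.447 -235.339  212.653] rot [ 3.141 -0.     1.159] F [ 0.694 -0.281  0.082] q [-0.477  0.495  1.477  0.     1.169 -0.065]
turn units 10.188133563186396
shift after turn (60mm) [-1.873 -0.697  1.544]
shift now (60mm) [-0.639 -1.895  1.542]
```

```bash
python3 -m inch '[[[0,0,0],1,1],[[0,0,0],1,1],[[0,0,0],1,1],[[0,0,0],1,1],[[0,0,0],1,1],[[0,0,0],1,1],[[0,0,0],1,1],[[0,0,0],1,1],[[0,0,0],1,1],[[0,0,0],1,1]]' >/dev/null; python3 -m inch '[[[-0.4,-0.2,0],0.18,1],[[-0.5,-0.25,0],0,1],[[-0.5,-0.25,0],0,1],[[-0.45,0,0],0,1],[[0,0,0.4],0,1],[[0,0,0.4],0,1],[[0,0,0.4],0,1],[[0,0,0],0,1],[[0,0,0],0,1],[[0,0,0],0,1]]'; python3 go.py 477.3 -224.7 60 0.27
python3 - <<'E'
from h import *
np.set_printoptions(precision=1,suppress=True)
P={c:eyes.read_camera(c) for c in("wrist","scene")}
s=env.state()
for c in P:
    for n,z in(("mug",50),("pan",50),("tare_key",31),("power_key",31)):
        r=eyes.spot_point(n,P[c]);print(c,n,[(x["centre"],round(x["score"],2),at_z(P[c],x["centre"],z)) for x in r[:1]])
w=P["wrist"];save(w,"w4");print("tip projects",proj(w,[s["eef_pos"]]))
E
```

```text
t: 22.2
eef_pos: [481.5, -225.5, 140.5]
tcp_rot: [3.14, -0.001, 0.274]
ft_force: [-0.2, -0.5, 0.9]
opening: 0.007
grip_force: 0.0
t 22.2 pos [ 481.545 -225.534  140.519] rot [ 3.14  -0.001  0.274] F [-0.216 -0.481  0.934] q [-0.562  0.413  1.841  0.     0.885  0.735]
turn units 0.0411685536415657
shift after turn (60mm) [-0.064 -0.032  1.342]
shift now (60mm) [-0.066 -0.034  1.342]
wrist mug [([69.5, 336.0], 0.93, array([ 599.9, -234. ,   50. ]))]
wrist pan []
wrist tare_key [([194.3, 280.7], 0.61, array([ 485.8, -219.6,   31. ]))]
wrist power_key [([194.5, 371.2], 0.59, array([ 508.4, -300.8,   31. ]))]
scene mug [([252.8, 160.8], 0.74, array([ 603.9, -236.2,   50. ]))]
scene pan [([253.0, 163.3], 0.85, array([ 607.1, -231.4,   50. ]))]
scene tare_key [([217.8, 151.5], 0.51, array([ 486.3, -222.1,   31. ]))]
scene power_key [([238.4, 119.3], 0.65, array([ 505.8, -309.7,   31. ]))]
tip projects [[239.7 286.3]]
```

View pics/w4.png

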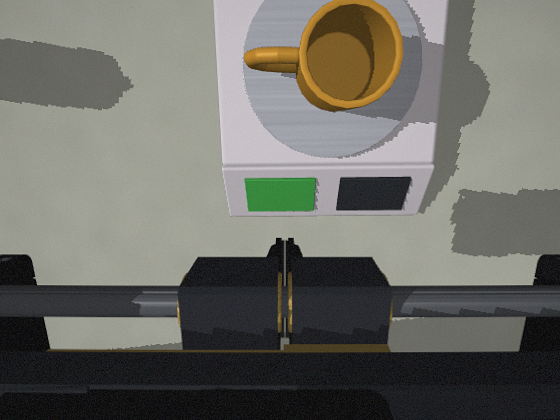

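The wrist view shows the mug standing in the pan, near its middle at (55, 350) and upright. The green key is centred at (194, 281), square with the tool, and the dark key is at (193, 373). The closed fingers are lined up in column with the green key. I descend.

```bash
python3 -m inch '[[[-0.045,-0.055,0.2],0,1],[[0,0,0.3],0,1],[[0,0,0.3],0,1],[[0,0,0.3],0,1],[[0,0,0.2],0,1],[[0,0,0.15],0,1],[[0,0,0.1],0,1],[[0,0,0],0,1],[[0,0,0],0,1],[[0,0,0],0,1]]'; python3 go.py 478 -223 38
```

```text
t: 23.95
eef_pos: [477.8, -222.9, 46.7]
tcp_rot: [3.141, -0.001, 0.274]
ft_force: [0.5, 0.0, -0.1]
opening: 0.003
grip_force: 0.0
t 23.95 pos [ 477.805 -222.933   46.708] rot [ 3.141 -0.001  0.274] F [ 0.461  0.024 -0.137] q [-0.562  0.546  1.935  0.     0.66   0.735]
shift now (60mm) [0.003 0.002 0.145]
```

```bash
python3 -m inch '[[[0,0,0.03],0,1],[[0,0,0.03],0,1],[[0,0,0.03],0,1],[[0,0,0.02],0,1],[[0,0,0.02],0,1],[[0,0,0.01],0,1],[[0,0,0.01],0,1],[[0,0,0],0,1],[[0,0,0],0,1],[[0,0,0],0,1]]'
```

```text
t: 25.2
eef_pos: [477.7, -222.9, 37.4]
tcp_rot: [-3.142, -0.0, 0.273]
ft_force: [0.3, 0.4, 0.3]
opening: 0.004
grip_force: 0.0
```

```bash
python3 -m inch '[[[0,0,0.005],0,1],[[0,0,0.005],0,1],[[0,0,0.005],0,1],[[0,0,0.005],0,1],[[0,0,0.005],0,1],[[0,0,0],0,1],[[0,0,0],0,1],[[0,0,0],0,1],[[0,0,0],0,1],[[0,0,0],0,1]]'
```

```text
t: 26.45
eef_pos: [477.6, -222.9, 35.8]
tcp_rot: [-3.142, -0.0, 0.273]
ft_force: [0.2, 0.4, 0.3]
opening: 0.002
grip_force: 0.0
```

```bash
python3 -m inch '[[[0,0,0.005],0,1],[[0,0,0.005],0,1],[[0,0,0.005],0,1],[[0,0,0.005],0,1],[[0,0,0.005],0,1],[[0,0,0],0,1],[[0,0,0],0,1],[[0,0,0],0,1],[[0,0,0],0,1],[[0,0,0],0,1]]'
```

```text
t: 27.7
eef_pos: [477.6, -222.9, 34.3]
tcp_rot: [-3.141, -0.0, 0.273]
ft_force: [0.2, -0.1, -0.2]
opening: 0.002
grip_force: 0.0
```

```bash
python3 -m inch '[[[0,0,0.005],0,1],[[0,0,0.005],0,1],[[0,0,0.005],0,1],[[0,0,0.005],0,1],[[0,0,0.005],0,1],[[0,0,0],0,1],[[0,0,0],0,1],[[0,0,0],0,1],[[0,0,0],0,1],[[0,0,0],0,1]]'
```

```text
t: 28.95
eef_pos: [477.6, -222.8, 32.8]
tcp_rot: [-3.142, -0.0, 0.274]
ft_force: [-0.4, 0.2, 0.7]
opening: 0.004
grip_force: 0.0
```

```bash
python3 -m inch '[[[0,0,0.005],0,1],[[0,0,0.005],0,1],[[0,0,0.005],0,1],[[0,0,0.005],0,1],[[0,0,0.005],0,1],[[0,0,0],0,1],[[0,0,0],0,1],[[0,0,0],0,1],[[0,0,0],0,1],[[0,0,0],0,1]]'
```

```text
t: 30.2
eef_pos: [477.6, -222.8, 31.3]
tcp_rot: [-3.141, -0.0, 0.274]
ft_force: [0.1, 0.3, -0.8]
opening: 0.006
grip_force: 0.0
```

```bash
python3 -m inch '[[[0,0,0.005],0,1],[[0,0,0.005],0,1],[[0,0,0.005],0,1],[[0,0,0.005],0,1],[[0,0,0.005],0,1],[[0,0,0],0,1],[[0,0,0],0,1],[[0,0,0],0,1],[[0,0,0],0,1],[[0,0,0],0,1]]'
```

```text
t: 31.45
eef_pos: [477.6, -222.8, 29.9]
tcp_rot: [-3.142, -0.0, 0.274]
ft_force: [1.2, -0.3, -0.1]
opening: 0.002
grip_force: 0.0
```

```bash
python3 -m inch '[[[0,0,0.005],0,1],[[0,0,0.005],0,1],[[0,0,0.005],0,1],[[0,0,0.005],0,1],[[0,0,0.005],0,1],[[0,0,0],0,1],[[0,0,0],0,1],[[0,0,0],0,1],[[0,0,0],0,1],[[0,0,0],0,1]]'
```

```text
t: 32.7
eef_pos: [477.6, -222.9, 28.3]
tcp_rot: [-3.141, -0.0, 0.274]
ft_force: [1.2, 0.0, -0.0]
opening: 0.006
grip_force: 0.0
```

```bash
python3 -m inch '[[[0,0,0.005],0,1],[[0,0,0.005],0,1],[[0,0,0.005],0,1],[[0,0,0.005],0,1],[[0,0,0.005],0,1],[[0,0,0],0,1],[[0,0,0],0,1],[[0,0,0],0,1],[[0,0,0],0,1],[[0,0,0],0,1]]'
```

```text
t: 33.95
eef_pos: [477.6, -222.8, 26.9]
tcp_rot: [-3.142, -0.0, 0.274]
ft_force: [-0.0, 0.5, 0.4]
opening: 0.007
grip_force: 0.0
```

```bash
python3 - <<'E'
from h import *
np.set_printoptions(precision=1,suppress=True)
w=eyes.read_camera("wrist");s=env.state();save(w,"w5")
r=eyes.cut_out("tare_key",w);print([(x["centre"],x["score"]) for x in r[:1]]);print("tip",proj(w,[s["eef_pos"]]),s["ft_force"])
cv2.imwrite("pics/w5c.png",cv2.resize(w["pixels"][100:300,180:440][...,::-1],(780,600),interpolation=2))
E
```

```text
[([146.1, 339.6], 0.26)]
tip [[239.7 286.5]] [ 0.2 -0.5  0.9]
```

View pics/w5c.png

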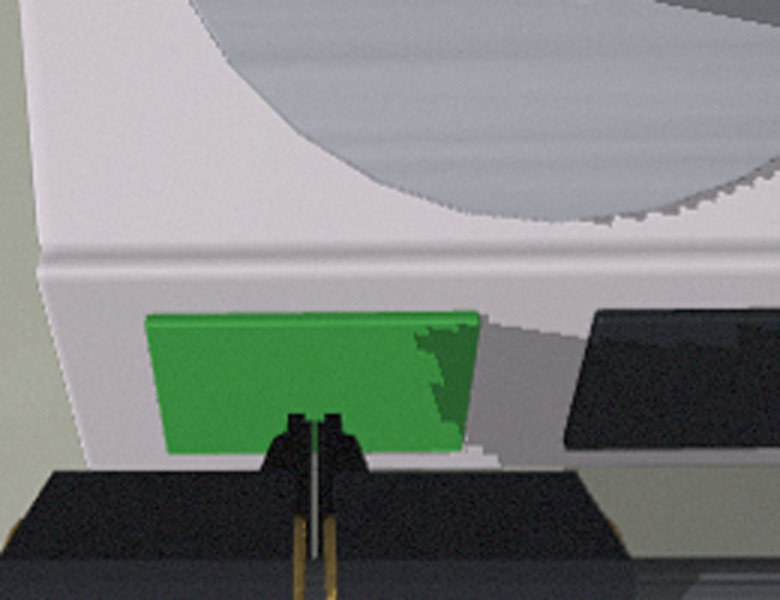

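The crop shows the fingertips over the lower part of the green key. The tip edge is at crop (315, 413) and the key's corners are at (147,317), (480,313), (463,452) and (168,453). I solve for the key's plane from these corners.

```bash
python3 - <<'E'
from h import *
np.set_printoptions(precision=1,suppress=True)
w=eyes.read_camera("wrist");s=env.state()
K=np.array([[w["fx"],0,w["cx"]],[0,w["fy"],w["cy"]],[0,0,1.]])
c=np.array([[147,318],[480,315],[463,452],[168,453]],float)/3+[180-.33,100-.33]
from scipy.optimize import least_squares
X=np.array([[20,32,0],[20,-32,0],[-20,-32,0],[-20,32,0]],float)
def pose(p): 
    R=Ro.from_euler("zyx",[p[3],-np.pi/6,0]).as_matrix(); return R,p[:3]
f=lambda p:(proj(w,X@pose(p)[0].T+p[:3])-c[:,::-1]).ravel()
r=least_squares(f,[485,-222,30,.27]);R=pose(r.x)[0];print(r.x,r.x[3],r.fun)
print("normal",R[:,2],"cam",ray(w,(200,280))[0])
d=R.T@(s["eef_pos"]-r.x[:3]);print("TCP in key frame",d)
e=s["eef_pos"]+10*np.array([np.cos(.274),np.sin(.274),0]);print("edge in key frame",R.T@(e-r.x[:3]))
E
```

```text
[ 484.5 -219.    29.4    0.3] 0.3280897566611679 [-2.1 -2.2  1.8 -2.4  2.5  2.2 -2.4  3.1]
normal [-0.5  0.   0.9] cam [ 545.8 -202.2  226.5]
TCP in key frame [-8.1 -1.3  1.2]
edge in key frame [ 0.7 -1.4 -3.6]
```

```bash
python3 - <<'E'
from h import *
np.set_printoptions(precision=2,suppress=True)
w=eyes.read_camera("wrist");s=env.state()
c=np.array([[147,318],[480,315],[463,452],[168,453]],float)/3+[180-.33,100-.33]
from scipy.optimize import least_squares
X=np.array([[20,32,0],[20,-32,0],[-20,-32,0],[-20,32,0]],float)
rot=lambda y:Ro.from_euler("ZYX",[y,-np.pi/6,0]).as_matrix()
f=lambda p:(proj(w,X@rot(p[3]).T+p[:3])-c[:,::-1]).ravel()
r=least_squares(f,[485,-222,30,.27]);R=rot(r.x[3]);print(r.x,r.fun)
print("TCP in key frame",R.T@(s["eef_pos"]-r.x[:3]))
for a in(5,10):print("edge",a,R.T@(s["eef_pos"]+a*np.array([np.cos(.274),np.sin(.274),0])-r.x[:3]))
o,d=ray(w,(237.7,285));q=o+d*((r.x[:3]-o)@R[:,2])/(d@R[:,2]);print("tip edge ray on key",R.T@(q-r.x[:3]), "ray at tip z",at_z(w,(237.7,285),s["eef_pos"][2]))
E
```

```text
[ 484.36 -219.66   28.56    0.28] [ 0.52 -0.48  0.63  0.71 -0.87 -0.32 -0.44  0.06]
TCP in key frame [-7.23 -1.19  2.2 ]
edge 5 [-2.9  -1.22 -0.3 ]
edge 10 [ 1.43 -1.26 -2.8 ]
tip edge ray on key [-7.86 -0.27 -0.  ] ray at tip z [ 478.64 -221.59   26.84]
```

The tips sit about 2 mm off the key face and 7 mm below its centre along the slope. I shift up the slope to the centre, then creep in along the key's normal.

```bash
python3 -m inch '[[[0,0,-0.03],0,1],[[0,0,-0.03],0,1],[[0.03,0,0],0,1],[[0.04,0,0],0,1],[[0.03,0,0],0,1],[[0,0,0.005],0,1],[[0,0,0],0,1],[[0,0,0],0,1],[[0,0,0],0,1],[[0,0,0],0,1]]'
```

```text
t: 35.4
eef_pos: [483.4, -221.3, 30.1]
tcp_rot: [-3.142, -0.0, 0.273]
ft_force: [-0.1, 0.5, -0.1]
opening: 0.001
grip_force: 0.0
```

```bash
python3 -m inch '[[[0.002,0,0.004],0,1],[[0.002,0,0.004],0,1],[[0.002,0,0.004],0,1],[[0.002,0,0.004],0,1],[[0.002,0,0.004],0,1],[[0,0,0],0,1],[[0,0,0],0,1],[[0,0,0],0,1],[[0,0,0],0,1],[[0,0,0],0,1]]'
```

```text
t: 36.65
eef_pos: [484.0, -221.1, 28.9]
tcp_rot: [-3.141, -0.0, 0.274]
ft_force: [0.3, 0.1, 0.1]
opening: 0.003
grip_force: 0.0
```

```bash
python3 -m inch '[[[0.002,0,0.004],0,1],[[0.002,0,0.004],0,1],[[0.002,0,0.004],0,1],[[0.002,0,0.004],0,1],[[0.002,0,0.004],0,1],[[0,0,0],0,1],[[0,0,0],0,1],[[0,0,0],0,1],[[0,0,0],0,1],[[0,0,0],0,1]]'
```

```text
t: 37.9
eef_pos: [484.6, -220.9, 27.8]
tcp_rot: [-3.142, -0.0, 0.274]
ft_force: [-0.4, 1.1, 0.5]
opening: 0.005
grip_force: 0.0
```

```bash
python3 -m inch '[[[0.002,0,0.004],0,1],[[0.002,0,0.004],0,1],[[0.002,0,0.004],0,1],[[0.002,0,0.004],0,1],[[0.002,0,0.004],0,1],[[0,0,0],0,1],[[0,0,0],0,1],[[0,0,0],0,1],[[0,0,0],0,1],[[0,0,0],0,1]]'
```

```text
t: 39.15
eef_pos: [485.1, -220.7, 26.6]
tcp_rot: [-3.142, -0.0, 0.274]
ft_force: [0.2, -0.4, -0.0]
opening: 0.002
grip_force: 0.0
```

```bash
python3 -m inch '[[[0.002,0,0.004],0,1],[[0.002,0,0.004],0,1],[[0.002,0,0.004],0,1],[[0.002,0,0.004],0,1],[[0.002,0,0.004],0,1],[[0.002,0,0.004],0,1],[[0,0,0],0,1],[[0,0,0],0,1],[[0,0,0],0,1],[[0,0,0],0,1]]'
```

```text
t: 40.4
eef_pos: [485.8, -220.6, 25.1]
tcp_rot: [-3.142, -0.0, 0.274]
ft_force: [1.1, -0.6, -0.0]
opening: 0.001
grip_force: 0.0
```

```bash
python3 -m inch '[[[0.002,0,0.004],0,1],[[0.002,0,0.004],0,1],[[0.002,0,0.004],0,1],[[0.002,0,0.004],0,1],[[0.002,0,0.004],0,1],[[0.002,0,0.004],0,1],[[0,0,0],0,1],[[0,0,0],0,1],[[0,0,0],0,1],[[0,0,0],0,1]]'
```

```text
t: 41.65
eef_pos: [486.5, -220.3, 23.7]
tcp_rot: [-3.142, -0.0, 0.274]
ft_force: [0.6, 0.2, -0.2]
opening: 0.002
grip_force: 0.0
```

```bash
python3 - <<'E'
from h import *
w=eyes.read_camera("wrist");s=env.state();print(s["ft_force"],s["tau"])
cv2.imwrite("pics/w6c.png",cv2.resize(w["pixels"][140:260,220:376][...,::-1],(780,600),interpolation=2))
E
```

```text
[0.36942907 0.10928123 0.61898657] [-1.14920749e-03 -5.71018445e+01 -1.52804285e+01  4.92346147e-02
 -2.93025118e-02 -1.17658314e-05]
```

View pics/w6c.png

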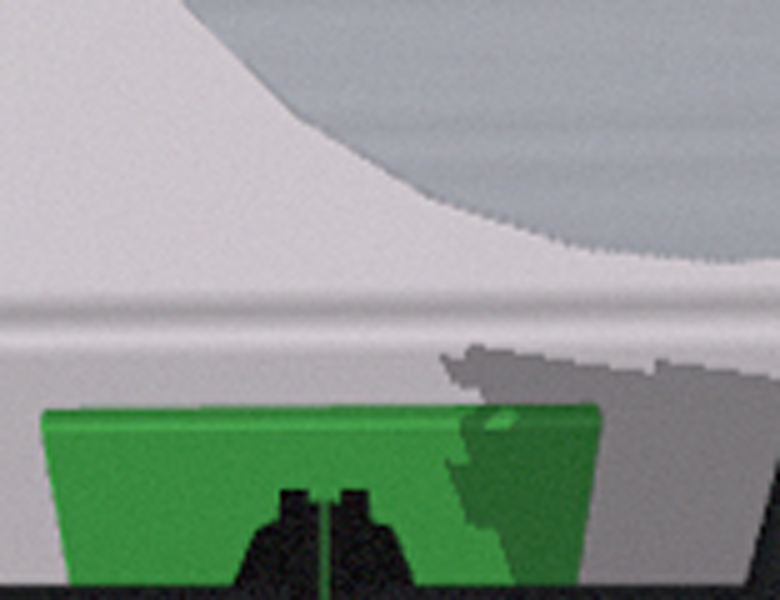

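The crop shows the fingers' shadow at (445, 465) still apart from the tips at (325, 490), so a gap of a few mm remains. I keep creeping in.

```bash
python3 -m inch '[[[0.002,0,0.004],0,1],[[0.002,0,0.004],0,1],[[0.002,0,0.004],0,1],[[0.002,0,0.004],0,1],[[0.002,0,0.004],0,1],[[0.002,0,0.004],0,1],[[0.002,0,0.004],0,1],[[0,0,0],0,1],[[0,0,0],0,1],[[0,0,0],0,1]]'
```

```text
t: 42.95
eef_pos: [487.3, -220.1, 22.0]
tcp_rot: [-3.142, -0.0, 0.274]
ft_force: [-0.4, 0.3, 0.7]
opening: 0.002
grip_force: 0.0
```

```bash
python3 -m inch '[[[0.002,0,0.004],0,1],[[0.002,0,0.004],0,1],[[0.002,0,0.004],0,1],[[0.002,0,0.004],0,1],[[0.002,0,0.004],0,1],[[0.002,0,0.004],0,1],[[0.002,0,0.004],0,1],[[0,0,0],0,1],[[0,0,0],0,1],[[0,0,0],0,1]]'
```

```text
t: 44.2
eef_pos: [488.1, -219.9, 20.3]
tcp_rot: [-3.142, -0.0, 0.274]
ft_force: [0.9, -0.3, -0.3]
opening: 0.007
grip_force: 0.0
```

```bash
python3 -m inch '[[[-0.03,0,0],0,1],[[-0.03,0,0.01],0,1],[[-0.03,0,0.02],0,1],[[-0.03,0,0.02],0,1],[[0,0,0.008],0,1],[[0,0,0.008],0,1],[[0,0,0.006],0,1],[[0,0,0.006],0,1],[[0,0,0],0,1],[[0,0,0],0,1]]'
```

```text
t: 45.45
eef_pos: [481.2, -221.9, 15.6]
tcp_rot: [-3.142, -0.0, 0.274]
ft_force: [-0.3, -0.5, 0.1]
opening: 0.004
grip_force: 0.0
```

```bash
python3 -m inch '[[[0,0,0.005],0,1],[[0,0,0.005],0,1],[[0,0,0.005],0,1],[[0,0,0.005],0,1],[[0,0,0.005],0,1],[[0,0,0.005],0,1],[[0,0,0.004],0,1],[[0,0,0],0,1],[[0,0,0],0,1],[[0,0,0],0,1]]'
```

```text
t: 46.7
eef_pos: [481.2, -221.8, 13.6]
tcp_rot: [-3.142, -0.0, 0.274]
ft_force: [-0.8, 0.3, -0.7]
opening: 0.006
grip_force: 0.0
```

```bash
python3 - <<'E'
from h import *
w=eyes.read_camera("wrist");t=eyes.read_camera("scene")
a=cv2.resize(w["pixels"][130:260,200:370],(523,400),interpolation=2)
b=cv2.resize(t["pixels"][180:280,100:169],(276,400),interpolation=2)
cv2.imwrite("pics/w7.png",np.hstack([a,b])[...,::-1])
print(proj(w,[env.state()["eef_pos"]]),proj(t,[env.state()["eef_pos"]]))
E
```

```text
[[239.69986628 286.4881995 ]] [[220.34254355 152.57093214]]
```

View pics/w7.png

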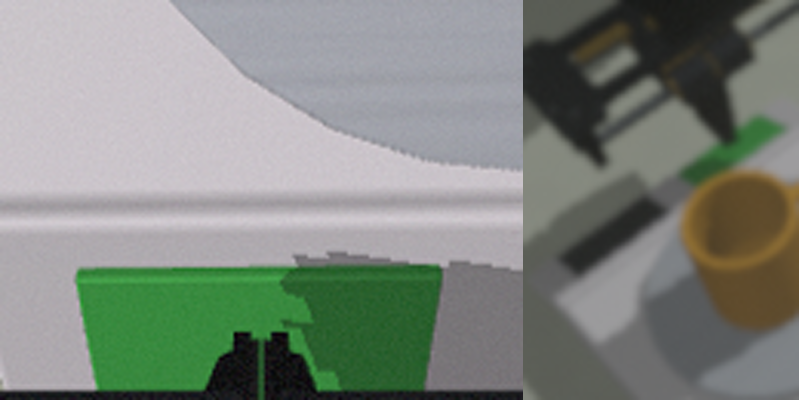

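The right half (scene) shows the real tips at crop (733, 142), about 5 px above the projected TCP at (733, 161). The shut tips are therefore roughly 13 mm short of the TCP, which explains the missing contact. In the left half the tips cover the key's middle and the shadow is closing in, so I continue straight down.

```bash
python3 -m inch '[[[0,0,0.005],0,1],[[0,0,0.005],0,1],[[0,0,0.005],0,1],[[0,0,0.005],0,1],[[0,0,0.005],0,1],[[0,0,0.005],0,1],[[0,0,0.005],0,1],[[0,0,0],0,1],[[0,0,0],0,1],[[0,0,0],0,1]]'
```

```text
t: 48.05
eef_pos: [481.2, -221.9, 11.5]
tcp_rot: [-3.142, -0.0, 0.274]
ft_force: [-1.0, 0.1, 1.0]
opening: 0.004
grip_force: 0.0
```

```bash
python3 -m inch '[[[0,0,0.006],0,1],[[0,0,0.006],0,1],[[0,0,0.006],0,1],[[0,0,0.006],0,1],[[0,0,0.005],0,1],[[0,0,0.004],0,1],[[0,0,0],0,1],[[0,0,0],0,1],[[0,0,0],0,1],[[0,0,0],0,1]]'
```

```text
t: 49.3
eef_pos: [481.2, -221.8, 9.5]
tcp_rot: [-3.142, -0.0, 0.274]
ft_force: [-0.5, 1.2, -0.0]
opening: 0.006
grip_force: 0.0
```

```bash
python3 -m inch '[[[0,0,0.006],0,1],[[0,0,0.006],0,1],[[0,0,0.006],0,1],[[0,0,0.006],0,1],[[0,0,0.006],0,1],[[0,0,0.006],0,1],[[0,0,0],0,1],[[0,0,0],0,1],[[0,0,0],0,1],[[0,0,0],0,1]]'
```

```text
t: 50.55
eef_pos: [481.2, -221.8, 7.3]
tcp_rot: [-3.141, -0.0, 0.274]
ft_force: [0.4, 0.1, -0.2]
opening: 0.004
grip_force: 0.0
```

```bash
python3 -m inch '[[[0,0,0.009],0,1],[[0,0,0.009],0,1],[[0,0,0.009],0,1],[[0,0,0.008],0,1],[[0,0,0],0,1],[[0,0,0],0,1],[[0,0,0],0,1],[[0,0,0],0,1],[[0,0,0],0,1],[[0,0,0],0,1]]'
```

```text
t: 51.8
eef_pos: [481.2, -221.9, 5.3]
tcp_rot: [-3.142, -0.0, 0.274]
ft_force: [0.3, 0.1, 2.5]
opening: 0.008
grip_force: 0.8
```

```bash
python3 -m inch '[[[0.004,0,0.008],0,1],[[0.004,0,0.008],0,1],[[0.004,0,0.008],0,1],[[0,0,0],0,1],[[0,0,0],0,1],[[0,0,0],0,1],[[0,0,0],0,1],[[0,0,0],0,1],[[0,0,0],0,1],[[0,0,0],0,1]]'
```

```text
t: 53.05
eef_pos: [481.9, -221.7, 4.1]
tcp_rot: [3.141, -0.0, 0.274]
ft_force: [-0.5, -1.4, 6.9]
opening: 0.004
grip_force: 3.5
```

```bash
python3 -m inch '[[[0.004,0,0.007],0,1],[[0.004,0,0.007],0,1],[[0,0,0],0,1],[[0,0,0],0,1],[[0,0,0],0,1],[[0,0,0],0,1],[[0,0,0],0,1],[[0,0,0],0,1],[[0,0,0],0,1],[[0,0,0],0,1]]'
```

```text
t: 54.3
eef_pos: [482.3, -221.6, 3.5]
tcp_rot: [3.141, -0.0, 0.274]
ft_force: [-3.2, 0.3, 10.5]
opening: 0.004
grip_force: 5.2
```

Held at about 10 to 11 N for a good second. I back off along the normal.

```bash
python3 -m inch '[[[0,0,0],0,1],[[-0.02,0,-0.04],0,1],[[-0.05,0,-0.1],0,1],[[-0.1,0,-0.2],0,1],[[-0.1,0,-0.2],0,1],[[-0.1,0,-0.2],0,1],[[-0.05,0,-0.2],0,1],[[0,0,0],0,1],[[0,0,0],0,1],[[0,0,0],0,1]]' && python3 -c "
from cell import env
print(env.job_done())"
```

```text
t: 55.55
eef_pos: [458.0, -228.2, 59.0]
tcp_rot: [-3.141, 0.0, 0.274]
ft_force: [0.5, -0.9, -0.7]
opening: 0.006
grip_force: 0.0
the job is handed in; nothing more can be done
None
```

I handed the job in at 55.6 s of the 58 allowed, with the mug released on the pan near its centre and the tare key pressed at about 7 N, then 11 N, for around 2 s and let go; the hand-in gave no verdict, and the tool stayed vertical, so the press went along the key's normal but with the fingertips 30 degrees off square.

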